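# Third hand for tacking a saddle bracket

### The arm

A 6-joint arm with a two-finger parallel gripper is mounted at the origin on the work surface. World frame = base frame: x ahead of the robot, y to its left, z up, the work surface at z = 0. Lengths are in m, angles in rad, forces in N, time in s.
With the tool pointing down it reaches from about 0.3 to 0.85 m from the base axis. Payload 5.4 kg.
Tool frame: the origin (TCP) lies midway between the tips of the shut fingers; the grasp point (between the pads) lies manip.grip_point_offset behind it (manip.grip_point_offset is the distance from the TCP to the grasp point, in m); z points along the fingers, y is the direction in which the jaws open and shut (so a half turn about z gives the same grasp; the last joint's range is limited). The gripper opens to 85 mm and grips with 20 to 120 N. Pads are 22 mm wide; open, the fingers measure 114 mm over their backs; the gripper's body (76 mm by 85 mm) begins 54 mm behind the grasp point. The pads swing forward as they close: fully open they stand 13 mm farther back than shut.
Start: joints at [1.083, 0.158, 1.597, -0, 1.386, -0.21], TCP at [0.158, 0.553, 0.231] pointing down, gripper open.
Joint ranges: [-2.91, 2.91], [-0.94, 2.29], [0.18, 2.7], [-1.29, 4.43], [0.17, 2.64], [-3, 3]. Speed limits (rad/s): [2.57, 2.57, 3.14, 3.14, 3.14, 3.14].

### API

Orientations are given as a 3x3 rotation matrix whose columns are the frame's x, y, z axes.
In Python, from plant import manip gives the robot as it stands.
- The arm moves only by the tool step_arm, never from a script. Its argument "targets" is a list that holds one entry, the list of rows, each a list of 5 numbers: the closure, from 0 (fully open) to 1 (shut), then the shift along the world's x, y, z as a fraction of full scale, then the turn about the world's z as a fraction of full scale. In form: [[[jaw, tx, ty, tz, yaw], ...]]. A call has 1 to 5 rows; each row is the pose to reach, as a shift and turn from the pose commanded when the call began, turning the shorter way round; what a row does not reach only later rows make up. Full scale, the value 1, is 60 cm for a shift and 180 degrees for a turn. A row lasts 1/10 s, in which the tool goes at most 50 mm and 8.59 degrees, less where a joint would pass 70% of its speed; a pose out of reach is approached as far as the arm can. A call with a number of a shift or a turn outside -1 to 1 is refused whole. A call with a gripper value outside its range is refused whole. The fingers move at their own pace and stop on an object; "newtons" is the grip in N (left out, the last holds). Time passes only in rows, so rows that repeat a pose let the fingers close. It gives the time, the measured TCP pose, the force and the opening at its end, in the units of the state.
- manip.observe(): the state, without advancing time (a new reading comes with each control period).
- manip.grab_frame(name): name is "scene" or "top" or "wrist"; returns a dict with "pixels" (420x560x3 uint8, red, green, blue), "fx", "fy", "cx", "cy" (pixels), "eye" and "orientation" of the camera in the world. Camera axes: x right, y up, looking along -z (the intrinsics and any distortion apply to the point x, -y, -z); pixel columns grow to the right and rows downward; lengths in m; the calibration is good to about 2 mm. A picture is of the moment at which its call begins. There is no depth.
- manip.sign_off(): hands the job in, once; it reports no verdict.
The state is a dict: "time_s": time; "joints": joint angles; "dq": joint speeds; "joint_torque": joint torques, N m; "eef_pos": TCP position; "ee_rot": TCP orientation; "ft_force": force on the tool from outside, world axes, zero at the start; "ft_torque": the same for the moment, N m; "finger_gap": finger opening in m.
Only numpy, scipy, OpenCV 4.12 (cv2) and the standard library are available. Lean on these libraries where they do the work, as an engineer would, in place of code of your own. Each camera call takes 0.05 s, during which the arm holds its last target.

### The job

Drape the loose large red saddle bracket over the clamped crossbar, on the side of the yellow notched stop away from the bracket already tacked there, seat it fully down with both legs astride the bar, and slide it along until its end is flush against the stop. Then be my third hand: keep pressing it against the stop with a steady push of about 10 N so I can tack it, and finish the program while still holding and pressing. Leave the other things on the table where they are.

Things in the scene. Friction and masses are not known exactly. Their poses are not given: they have to be found in the camera images.
- saddle: the bracket to fit: red inverted U of 5 mm steel plate, 0.25 to 0.4 kg, loose, legs down. 44 mm wide over the legs (own x), 60 mm long (own y, the way the bar passes through), 55 mm high, 34 mm clear between the legs; the lowest 12 mm of the legs flares out to 53 mm over the feet. Symmetric under a half turn. Origin: centre of the footprint at the feet, z up. Grip it from above across the legs
- saddle_roof (a point): middle of the underside of the saddle's roof, 50 mm above its feet and 5 mm under the top of the roof; it lies on the top of the bar when the saddle is seated. A hexagonal steel weld nut, 20 mm across and 8 mm high, stands on the roof above it
- jig: fixed jig: dark square steel tube 30 x 30 mm, 460 mm long, level, its top 130 mm above the table. Own y runs along the bar, x across it, z up; origin on the table under the bar's middle. Grey risers with red-handled toggle clamps (44 mm wide, up to 175 mm high, clamp handles on the +x side) hold it at y = -208 and +208 mm. A bracket like the loose one is already tacked at y = +145 mm
- stop: fixed rigid yellow stop: upright plate 10 mm thick, 90 mm wide, 133 mm high, notched for the bar that runs through it, so that a prong stands on each side, 16.5 to 45 mm from the bar's middle line. Own y runs along the bar as the jig's y, z up; origin on the table under the bar, in the contact face, which looks to -y. The saddle goes on that -y side; the bar is free for 150 mm there
- stop_seat (a point): the point of the stop's contact face at the level of the bar's top, on the middle line of the bar; axes as the stop's. With the saddle seated and home, saddle_roof is 30 mm to the -y side of this point, at the same height
- small_saddle: bystander: a smaller red bracket of the same kind, for a thinner bar (20 mm between the legs, 28 mm wide, 40 mm long, 36 mm high); it does not fit this bar. Origin at its feet. The two brackets may lie in either place
- hammer: bystander: chipping hammer lying flat, 270 mm long, black grip; origin at mid-length on the table
- brush: bystander: wire brush with a wooden handle, 280 mm long, lying on its bristles; origin near its middle on the table
- paste: bystander: blue tub of nozzle dip with a yellow lid, 72 mm across, 62 mm high, standing; origin at the centre of its foot
- magnet: bystander: red triangular magnetic welding square lying flat, 110 mm legs, 18 mm thick; origin near its middle on the table
- clamp: bystander: steel F-clamp with a red sliding jaw and a wooden handle lying flat, 280 mm long; origin at the middle of its bar, on the table

How it is judged:
By the outcome, as a careful person would: the job done as asked, in the order asked, and still so for the second after the job is handed in, while the arm keeps its last pose, push and grip.
It also fails if it takes over 51 s, if anything falls off the work surface, if the arm or the gripper's body presses on something with over 40 N, if the wrist force passes 120 N, or if a joint passes its speed limit or range.

## Working session

There is one attempt and no reset: what is moved stays moved. The work goes in short steps, Python scripts to look and compute and a tool call to move; the robot and the scene stay as the last step left them, time stands still between calls to the robot, and variables do not carry over. Pictures are saved under pics/ and viewed, and the job is handed in when it is done.

Besides the shell and the picture viewer there is one more tool, called after "Request:" as name(argument=value, ...), one argument or row to a line, values as JSON. step_arm: Moves the arm, as the interface text tells. Shift numbers are shares of 60 cm and turn numbers shares of 180 degrees, none past 1 either way. Its arguments: {"type":"object","properties":{"targets":{"type":"array","items":{"type":"array","items":{"type":"array","items":{"type":"number"}}}},"newtons":{"type":"number"}},"required":["targets"]}

```bash
ls; mkdir -p pics; cat > h.py <<'E'
import numpy as np, cv2, json, pickle
from plant import manip
def shot(name,fn):
    f=manip.grab_frame(name); pickle.dump(f,open(f'pics/{fn}.pkl','wb'))
    cv2.imwrite(f'pics/{fn}.png',f['pixels'][:,:,::-1]); return f
def load(fn): return pickle.load(open(f'pics/{fn}.pkl','rb'))
def ray(f,u,v):
    d=np.array([(u-f['cx'])/f['fx'],-(v-f['cy'])/f['fy'],-1.0]); R=np.array(f['orientation']); return np.array(f['eye']),R@d
def onz(f,u,v,z):
    e,d=ray(f,u,v); return e+d*(z-e[2])/d[2]
def proj(f,p):
    c=np.array(f['orientation']).T@(np.array(p)-np.array(f['eye'])); return f['cx']+f['fx']*c[0]/-c[2], f['cy']-f['fy']*c[1]/-c[2]
E
python3 - <<'E'
from h import *
for n in ("scene","top","wrist"):
    f=shot(n,n+"0"); print(n,{k:v for k,v in f.items() if k!='pixels'})
print(manip.grip_point_offset); print(manip.observe())
E
```

```text
pics
scene {'fx': 516.4425907640871, 'fy': 516.4425907640871, 'cx': 277.56837328683656, 'cy': 205.89702789185935, 'eye': array([ 1.54901983, -0.38364768,  0.85252062]), 'orientation': array([[ 0.38131103, -0.54276718,  0.74833528],
       [ 0.92441113,  0.2309808 , -0.30349948],
       [-0.00812152,  0.80749716,  0.58981555]])}
top {'fx': 505.01843544239796, 'fy': 505.01843544239796, 'cx': 282.55801256450746, 'cy': 212.03529230913824, 'eye': array([ 0.51299297, -0.00441104,  1.35604846]), 'orientation': array([[ 0.01404078,  0.99809216, -0.06012408],
       [-0.99981175,  0.01481938,  0.01252373],
       [ 0.01339084,  0.05993691,  0.99811234]])}
wrist {'fx': 372.79093805062564, 'fy': 372.79093805062564, 'cx': 281.0429096784222, 'cy': 205.4932993090044, 'eye': array([0.08013839, 0.57308462, 0.37163357]), 'orientation': array([[ 0.27441348, -0.91288737, -0.30221498],
       [ 0.96161023,  0.25994253,  0.08795247],
       [-0.00173217, -0.31474836,  0.94917357]])}
0.0187
{'time_s': 0.15, 'joints': array([ 1.08285277e+00,  1.58889836e-01,  1.59795923e+00,  1.13327216e-05,
        1.38621504e+00, -2.10097135e-01]), 'dq': array([ 1.75113935e-04, -1.15523998e-03, -3.93537848e-03, -1.02706666e-03,
       -1.60072609e-05, -7.09415814e-04]), 'joint_torque': array([-1.51946961e-04, -3.96379709e+01, -3.31783748e+01, -2.09323653e-04,
        5.52014244e-03, -5.31138551e-05]), 'eef_pos': array([0.15750289, 0.55251654, 0.23054306]), 'ee_rot': array([[-9.61647678e-01,  2.74286810e-01, -6.99671289e-04],
       [ 2.74287518e-01,  9.61646859e-01, -1.29450746e-03],
       [ 3.17770375e-04, -1.43677120e-03, -9.99998917e-01]]), 'ft_force': array([ 0.11393814, -0.3551667 , -0.71094711]), 'ft_torque': array([ 0.02055068, -0.07070761, -0.00349751]), 'finger_gap': 0.08532612317266408}
```

View pics/top0.png

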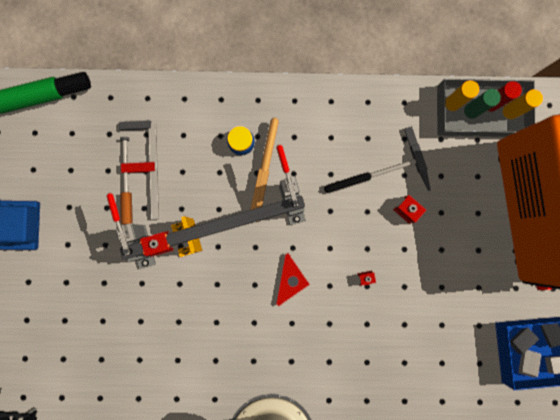

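View pics/scene0.png

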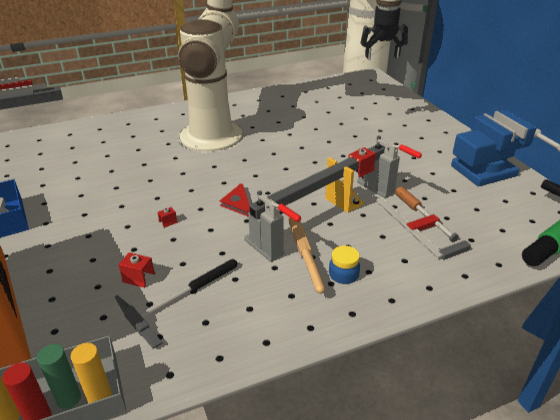

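View pics/wrist0.png

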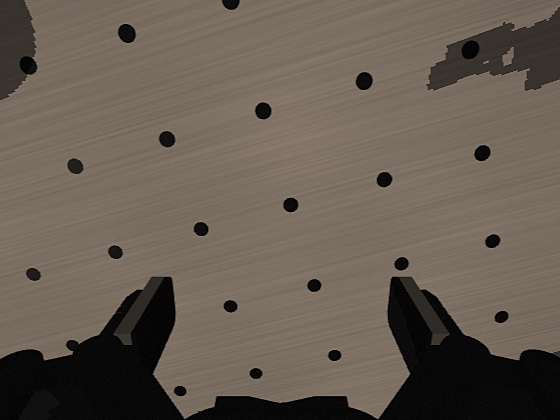

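The top view shows the large saddle at about (409,209), the small one at (367,279), the bar from (130,248) to (292,205), and the yellow stop at about (187,237). I'll zoom in on these.

```bash
python3 - <<'E'
from h import *
def crop(n,u0,v0,u1,v1,s):
    im=load(n)['pixels'][v0:v1,u0:u1,::-1]; return cv2.resize(im,None,fx=s,fy=s,interpolation=cv2.INTER_CUBIC)
cv2.imwrite('pics/c1.png',crop('top0',380,180,440,240,9))
cv2.imwrite('pics/c2.png',crop('top0',110,165,310,275,4))
cv2.imwrite('pics/c3.png',crop('scene0',230,130,430,270,4))
cv2.imwrite('pics/c4.png',crop('scene0',100,240,170,300,8))
E
```

```text
(no output)
```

View pics/c1.png

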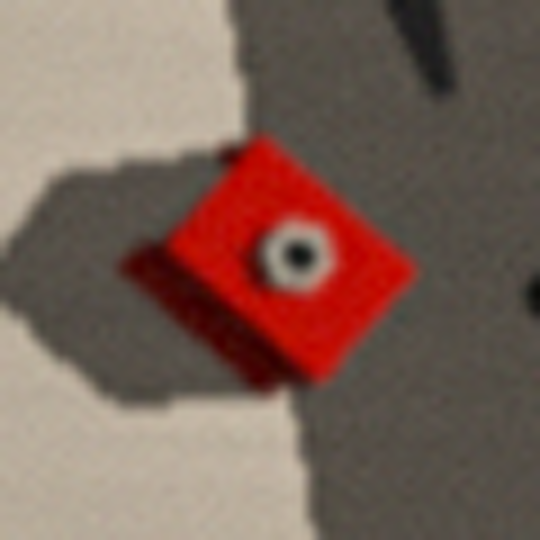

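View pics/c2.png

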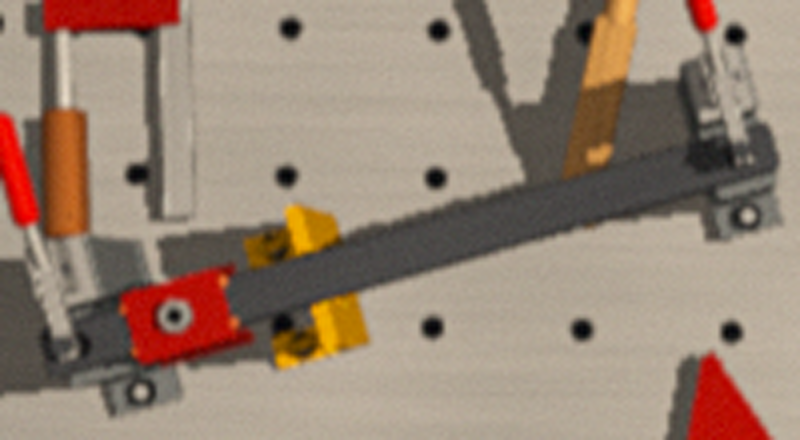

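View pics/c3.png

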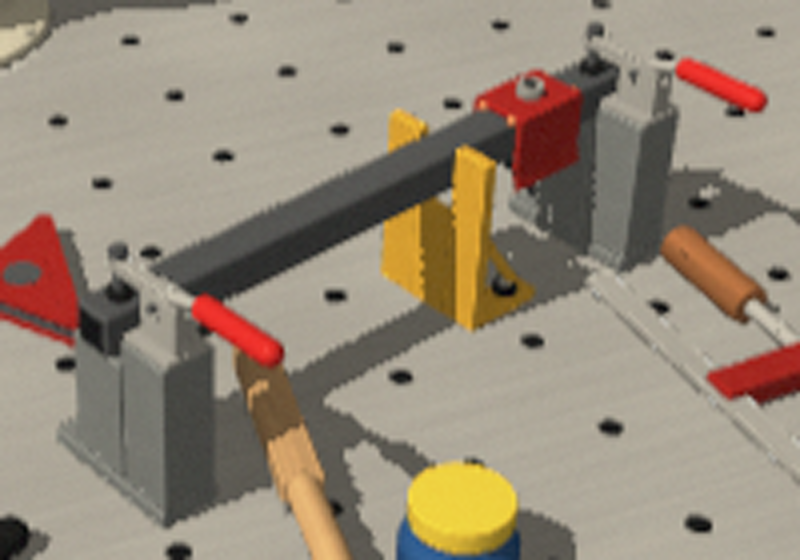

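View pics/c4.png

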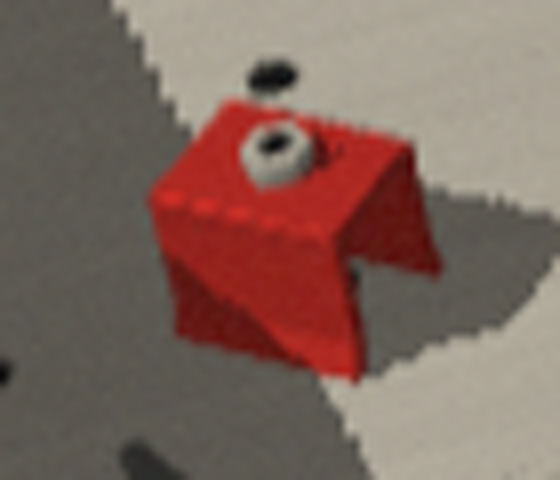

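```bash
python3 - <<'E'
from h import *
f=load('top0')
c=[(260,138),(418,270),(318,382),(168,245)]
P=np.array([onz(f,380+a/9-.5+.5/9,180+b/9-.5+.5/9,.055) for a,b in c]); print(P, P.mean(0))
l=np.array([P[1]-P[0],P[2]-P[3]]);w=np.array([P[2]-P[1],P[3]-P[0]])
print('len',np.linalg.norm(l,axis=1),'wid',np.linalg.norm(w,axis=1)); 
print('ang long',np.degrees(np.arctan2(l[:,1],l[:,0])),'ang wid',np.degrees(np.arctan2(w[:,1],w[:,0])))
n=onz(f,380+298/9-.5,180+255/9-.5,.063);print('nut',n)
# red mask minAreaRect of bright roof
hsv=cv2.cvtColor(f['pixels'],cv2.COLOR_RGB2HSV)
m=((hsv[...,0]<8)|(hsv[...,0]>172))&(hsv[...,1]>150)&(hsv[...,2]>150); s=np.zeros_like(m);s[185:235,385:435]=m[185:235,385:435]
k=cv2.findContours(s.astype('u1')*255 if 0 else s.astype(np.uint8),0,2)[0];k=max(k,key=cv2.contourArea);print(cv2.minAreaRect(k))
# scene cam check of roof corners
g=load('scene0');c=[(230,103),(410,150),(335,240),(152,195)]
Q=np.array([onz(g,100+a/8-.5,240+b/8-.5,.055) for a,b in c]);print('scene',Q,Q.mean(0)); print('nut',onz(g,100+275/8-.5,240+143/8-.5,.063))
# tops: bar edges
im=f['pixels'].astype(int)
for nm,(u0,v0,u1,v1,s_) in {'d1':(165,205,215,265,12),}.items():
    cv2.imwrite(f'pics/{nm}.png',cv2.resize(f['pixels'][v0:v1,u0:u1,::-1],None,fx=10,fy=10,interpolation=cv2.INTER_CUBIC))
cv2.imwrite('pics/d2.png',cv2.resize(g['pixels'][150:220,310:370,::-1],None,fx=8,fy=8,interpolation=cv2.INTER_CUBIC))
# bar edges per column between 205 and 270: dark gray pixels
gray=f['pixels'].mean(2)
for u in range(205,272,8):
    print(u, gray[208:250,u].astype(int).tolist() if u in(213,245) else '')
E
```

```text
[[ 0.64078775 -0.34678881  0.055     ]
 [ 0.60332282 -0.39240399  0.055     ]
 [ 0.57062439 -0.36345025  0.055     ]
 [ 0.60945807 -0.32018848  0.055     ]] [ 0.60604826 -0.35570788  0.055     ]
len [0.05902852 0.05813463] wid [0.04367501 0.04109898]
ang long [-129.39715313 -131.91256169] ang wid [138.47581212 139.66722945]
nut [ 0.60669663 -0.35541852  0.063     ]
((412.15045166015625, 208.25665283203125), (22.765445709228516, 16.18039894104004), 41.18592834472656)
scene [[ 0.5707697  -0.36499658  0.055     ]
 [ 0.61184247 -0.3204291   0.055     ]
 [ 0.64132201 -0.34735097  0.055     ]
 [ 0.60224293 -0.39206707  0.055     ]] [ 0.60654428 -0.35621093  0.055     ]
nut [ 0.60316286 -0.35614575  0.063     ]
205 
213 [166, 167, 170, 166, 168, 162, 167, 164, 170, 160, 128, 87, 67, 63, 71, 74, 77, 74, 74, 72, 73, 74, 77, 75, 70, 87, 133, 162, 167, 170, 166, 166, 165, 170, 168, 162, 163, 169, 173, 172, 172, 169]
221 
229 
237 
245 [77, 80, 74, 66, 64, 70, 71, 74, 69, 71, 74, 67, 71, 70, 64, 61, 86, 135, 164, 167, 163, 164, 162, 162, 166, 165, 159, 159, 163, 164, 160, 164, 160, 162, 163, 165, 162, 162, 167, 169, 168, 163]
253 
261 
269
```

View pics/d1.png

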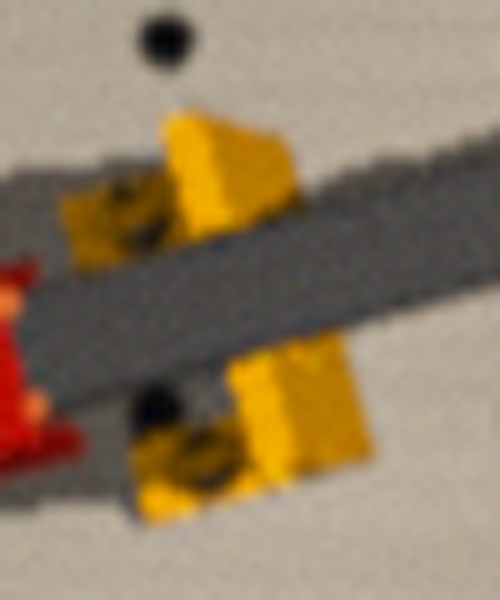

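View pics/d2.png

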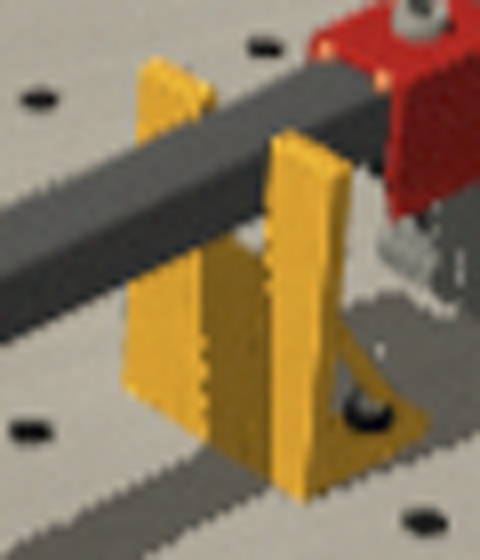

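```bash
python3 - <<'E'
from h import *
f=load('top0'); g=load('scene0')
print('nadir px',proj(f,[*f['eye'][:2],0]))
a=onz(f,165+20.0-.45,205+11.8-.45,.133);b=onz(f,165+29.7-.45,205+47.5-.45,.133)
print('stop corners',a,b,np.linalg.norm(a-b),(a+b)/2,'bar ang',np.degrees(np.arctan2((b-a)[1],(b-a)[0]))+90)
gray=f['pixels'].mean(2)
def edge(u,lo,hi,thr=118,rev=False):
    c=gray[lo:hi,u]
    for i in range(len(c)-1):
        if c[i]<thr<=c[i+1]: return lo+i+(thr-c[i])/(c[i+1]-c[i])
    return None
pts=[]
for u in range(206,268):
    vc=int(round(228-(u-213)*.27))
    e=edge(u,vc-1,vc+15)
    if e: pts.append(onz(f,u,e,.13)[:2])
pts=np.array(pts); print(len(pts))
vx,vy,x0,y0=cv2.fitLine(pts.astype(np.float32),cv2.DIST_HUBER,0,.001,.001).ravel()
if vy<0: vx,vy=-vx,-vy
print('lower edge',(vx,vy),(x0,y0),np.degrees(np.arctan2(vy,vx)))
d=np.array([vx,vy]);n=np.array([vy,-vx]); p0=np.array([x0,y0])
print('resid',np.abs((pts-p0)@n).max())
c=p0+n*(.015 if n[0]>0 else -.015); print('centre pt',c,'n',n)
m=((a+b)/2)[:2]; print('stop mid offset from bar line',(m-c)@n)
print('prong corners off',(a[:2]-c)@n,(b[:2]-c)@n,(a[:2]-c)@d,(b[:2]-c)@d)
# other top edges: inner jumps at upper side in image (top-face/shadow)
for u in (225,240,255): 
    vc=int(round(228-(u-213)*.27)); print(u,gray[vc-14:vc+6,u].astype(int), [round(((onz(f,u,v,.13)[:2]-c)@n)*1000) for v in (vc-14,vc+5)])
# scene: nuts & tacked bracket for check
for s in (0.0,): pass
for q in [('top',f,110+175/4-.4,165+315/4-.4),('scene',g,230+531/4-.4,130+87/4-.4)]:
    P=onz(q[1],q[2],q[3],.143)[:2]; print('tacked nut',q[0],P,'off',(P-c)@n,'along',(P-c)@d)
# scene stop corners (8x off 310,150): contact edge top: left prong (145,60)-(205,100)? 
for uv in [(145,62),(213,95),(280,130),(350,172),(205,105),(340,180)]:
    P=onz(g,310+uv[0]/8-.45,150+uv[1]/8-.45,.133)[:2]; print(uv,P,'off',((P-c)@n).round(4),((P-c)@d).round(4))
E
```

```text
nadir px (np.float64(275.78260223710055), np.float64(242.36178501208812))
stop corners [0.57269258 0.21715609 0.133     ] [0.48693806 0.19163888 0.133     ] 0.08947047888507653 [0.52981532 0.20439748 0.133     ] bar ang -73.42904098120684
62
lower edge (np.float32(-0.28412792), np.float32(0.95878637)) (np.float32(0.5484934), np.float32(0.09254224)) 106.50673
resid 0.002792966221486728
centre pt [0.56287515 0.09680416] n [0.95878637 0.28412792]
stop mid offset from bar line -0.001127048080688806
prong corners off 0.04360816270515277 -0.04586225886653034 0.11260238451066636 0.11250208350341037
225 [164 167 164 132  84  66  60  68  72  72  72  70  74  72  72  74  74  68
  65 110] [30, -14]
240 [133 156 159 128  86  65  62  68  68  74  73  73  72  69  68  74  72  68
  81 131] [30, -15]
255 [ 69  69  72  76  72  70  68  70  71  72  69  71  65  72  72  69  69  62
  85 137] [29, -15]
tacked nut top [0.50652865 0.28804332] off 0.000312129763533328 along 0.19936711287187436
tacked nut scene [0.50679576 0.28911226] off 0.0008719431309705812 along 0.20031611098736266
(145, 62) [0.48304095 0.19648318] off -0.0482 0.1183
(213, 95) [0.51115432 0.20761237] off -0.0181 0.1209
(280, 130) [0.5395426  0.21756341] off 0.0119 0.1224
(350, 172) [0.57131019 0.22606599] off 0.0448 0.1215
(205, 105) [0.51579198 0.20219035] off -0.0152 0.1144
(340, 180) [0.57428685 0.22072639] off 0.0462 0.1156
```

Request:
step_arm(
  targets=[
    [[0,0.28,-0.31,0.1,-0.16],[0,0.28,-0.31,0.1,-0.16],[0,0.28,-0.31,0.1,-0.16],[0,0.28,-0.31,0.1,-0.16],[0,0.28,-0.31,0.1,-0.16]],
  ],
)

```text
time_s: 0.65
eef_pos: [0.3214, 0.3709, 0.2897]
ee_rot: [[-0.71, 0.704, -0.0], [0.704, 0.71, -0.0], [-0.0, -0.0, -1.0]]
ft_force: [0.4, 1.2, -0.2]
finger_gap: 0.0852
```

Request:
step_arm(
  targets=[
    [[0,0.26,-0.3,0.05,-0.16],[0,0.26,-0.3,0.05,-0.16],[0,0.26,-0.3,0.05,-0.16],[0,0.26,-0.3,0.05,-0.16],[0,0.26,-0.3,0.05,-0.16]],
  ],
)

```text
time_s: 1.15
eef_pos: [0.478, 0.1901, 0.3196]
ee_rot: [[-0.281, 0.96, 0.0], [0.96, 0.281, -0.0], [-0.0, 0.0, -1.0]]
ft_force: [0.6, 1.3, -0.5]
finger_gap: 0.0851
```

Request:
step_arm(
  targets=[
    [[0,0.12,-0.13,0,0],[0,0.12,-0.13,0,0],[0,0.12,-0.13,0,0],[0,0.12,-0.13,0,0]],
  ],
)

```text
time_s: 1.55
eef_pos: [0.549, 0.1135, 0.3187]
ee_rot: [[-0.281, 0.96, -0.002], [0.96, 0.281, 0.0], [0.001, -0.002, -1.0]]
ft_force: [0.2, 0.2, -0.8]
finger_gap: 0.0852
```

```bash
python3 - <<'E'
from h import *
shot('wrist','w1'); o=manip.observe();print(o['eef_pos'],o['ee_rot'],o['joints'],o['time_s'])
E
```

```text
[0.54832065 0.11464305 0.3189952 ] [[-2.83078600e-01  9.59095739e-01 -1.36724065e-03]
 [ 9.59096311e-01  2.83079499e-01  5.12567939e-04]
 [ 8.78639526e-04 -1.16621845e-03 -9.99998934e-01]] [-9.87567244e-03  7.66937278e-02  1.51429486e+00  4.99129155e-04
  1.55197630e+00 -2.96888525e-01] 1.6
```

View pics/w1.png

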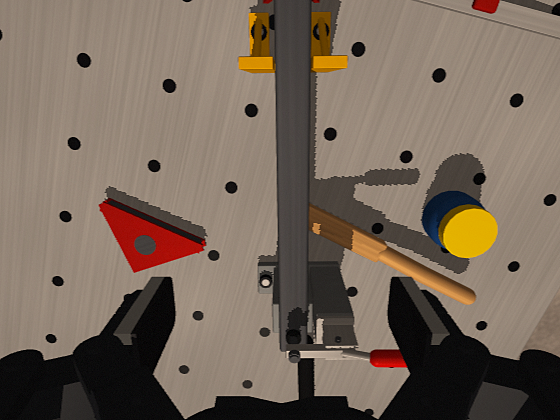

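The bar runs down the image at u of about 276–310. The stop's contact-face top edge is near v≈58–70, with prongs at u 238–275 and 312–347. I'll measure from these.

```bash
python3 - <<'E'
from h import *
f=load('w1')
a=cv2.resize(f['pixels'][20:110,225:360,::-1],None,fx=5,fy=5,interpolation=cv2.INTER_CUBIC)
cv2.imwrite('pics/e1.png',a)
g=f['pixels'].mean(2)
for v in (95,120,150,180,200): print(v,g[v,268:325].astype(int).tolist())
print(proj(f,[*f['eye'][:2],0]),f['eye'])
E
```

```text
95 [139, 140, 141, 139, 138, 141, 149, 109, 33, 59, 70, 73, 72, 72, 68, 69, 70, 70, 68, 68, 68, 71, 73, 71, 70, 69, 70, 68, 67, 65, 68, 66, 68, 64, 67, 69, 67, 66, 64, 61, 49, 40, 54, 68, 67, 65, 63, 55, 105, 148, 140, 141, 138, 138, 137, 137, 140]
120 [134, 138, 139, 137, 134, 139, 144, 111, 42, 56, 70, 74, 75, 71, 69, 71, 72, 69, 69, 67, 69, 71, 73, 72, 72, 72, 69, 66, 66, 68, 68, 69, 69, 69, 70, 66, 68, 67, 66, 61, 48, 42, 56, 69, 67, 67, 64, 60, 108, 148, 142, 138, 138, 137, 134, 135, 135]
150 [131, 133, 132, 135, 136, 134, 137, 126, 78, 43, 66, 75, 74, 74, 72, 72, 73, 71, 71, 69, 69, 70, 72, 72, 72, 74, 73, 70, 68, 70, 70, 72, 71, 67, 69, 69, 67, 67, 65, 59, 43, 48, 65, 66, 67, 65, 58, 100, 141, 140, 138, 138, 134, 135, 143, 141, 138]
180 [136, 139, 137, 133, 133, 134, 138, 146, 109, 46, 60, 72, 76, 74, 72, 72, 72, 71, 71, 69, 70, 69, 70, 71, 72, 71, 74, 70, 69, 71, 71, 71, 69, 66, 68, 68, 67, 68, 65, 55, 43, 49, 68, 61, 67, 67, 65, 63, 63, 61, 60, 59, 60, 64, 66, 66, 64]
200 [142, 138, 135, 132, 135, 138, 138, 142, 118, 58, 52, 68, 77, 73, 72, 72, 69, 69, 70, 71, 70, 68, 69, 70, 70, 72, 71, 70, 69, 69, 70, 72, 70, 69, 68, 66, 66, 66, 61, 50, 42, 56, 70, 68, 66, 65, 69, 71, 68, 69, 68, 67, 66, 66, 67, 64, 65]
(np.float64(281.65546410350436), np.float64(82.02300046472128)) [0.52684703 0.18933237 0.45993965]
```

View pics/e1.png

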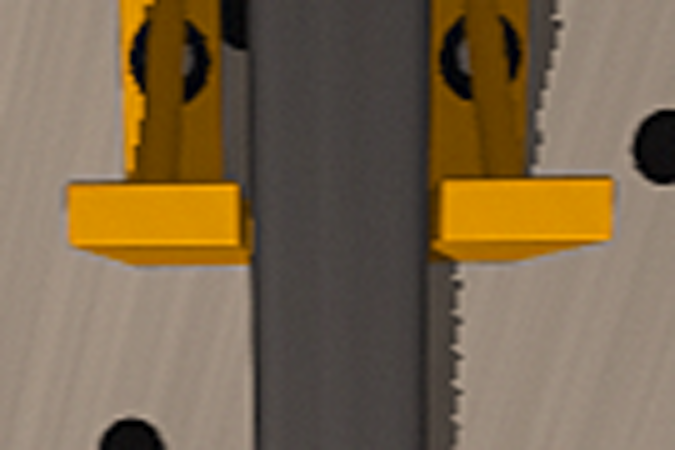

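```bash
python3 - <<'E'
from h import *
f=load('w1'); g=f['pixels'].mean(2)
L=[];R=[]
for v in range(80,235,3):
    r=g[v]; i=next(i for i in range(266,285) if r[i]>95>=r[i+1]); L.append(onz(f,i+(r[i]-95)/(r[i]-r[i+1]),v,.13)[:2])
    s=cv2.GaussianBlur(r[None,300:315],(3,1),0)[0]; j=300+int(np.argmin(s)); R.append(onz(f,j+.5,v,.13)[:2])
L=np.array(L,np.float32);R=np.array(R,np.float32)
def fit(p):
    a=cv2.fitLine(p,cv2.DIST_HUBER,0,.001,.001).ravel(); d=a[:2]*np.sign(a[1]); return d,a[2:]
dl,pl=fit(L);dr,pr=fit(R); print(np.degrees(np.arctan2(dl[1],dl[0])),np.degrees(np.arctan2(dr[1],dr[0])))
d=(dl+dr);d/=np.linalg.norm(d);n=np.array([d[1],-d[0]]);c=(pl+pr)/2
print('width',(pr-pl)@n,'c',c,'d',d,'n',n,'resid',np.abs((L-pl)@n).max(),np.abs((R-pr)@n).max())
for uv in [(68,246),(612,240),(240,246),(442,240)]:
    P=onz(f,225+uv[0]/5-.4,20+uv[1]/5-.4,.133)[:2]; print('stop',P,(P-c)@n,(P-c)@d)
A=np.array([.5063,.2886]); print('tack nut off',(A-c)@n)
a=np.array([.52981532,.20439748]);print('stop top0',(a-c)@n,(a-c)@d)
E
```

```text
106.95956 107.152245
width 0.029391652 c [0.5522038 0.1367123] d [-0.2933046   0.95601904] n [0.95601904 0.2933046 ] resid 0.0002750717 0.0005260876
stop [0.48957331 0.18918741] -0.04448472372421153 0.06853700978201692
stop [0.57527019 0.21526129] 0.045090707191208224 0.06832884595974761
stop [0.51677471 0.19715686] -0.01614219038268993 0.06817765555778538
stop [0.54842631 0.20739672] 0.017120741713595188 0.0686836002257845
tack nut off 0.000664478016525285
stop top0 -0.001551414044754733 0.07127495968415472
```

Request:
step_arm(
  targets=[
    [[0,0.05,-0.39,-0.06,-0.16],[0,0.05,-0.39,-0.06,-0.16],[0,0.05,-0.39,-0.06,-0.16],[0,0.05,-0.39,-0.06,-0.16],[0,0.05,-0.39,-0.06,-0.16]],
  ],
)

```text
time_s: 2.1
eef_pos: [0.5782, -0.12, 0.2833]
ee_rot: [[0.213, 0.977, -0.0], [0.977, -0.213, 0.0], [0.0, -0.0, -1.0]]
ft_force: [1.2, 0.2, 0.3]
finger_gap: 0.0854
```

Request:
step_arm(
  targets=[
    [[0,0.05,-0.39,-0.06,-0.16],[0,0.05,-0.39,-0.06,-0.16],[0,0.05,-0.39,-0.06,-0.16],[0,0.05,-0.39,-0.06,-0.16],[0,0.05,-0.39,-0.06,-0.16]],
  ],
)

```text
time_s: 2.6
eef_pos: [0.6089, -0.3539, 0.2471]
ee_rot: [[0.658, 0.753, -0.0], [0.753, -0.658, 0.0], [0.0, -0.0, -1.0]]
ft_force: [0.9, 0.7, 0.4]
finger_gap: 0.0853
```

```bash
python3 - <<'E'
from h import *
shot('wrist','w2'); o=manip.observe();print(o['eef_pos'],o['ee_rot'],o['joints'],o['time_s'])
E
```

```text
[ 0.60773307 -0.35913984  0.24490919] [[ 6.60047967e-01  7.51220782e-01 -2.00460969e-03]
 [ 7.51218977e-01 -6.60050896e-01 -1.69209402e-03]
 [-2.59428061e-03 -3.89037624e-04 -9.99996559e-01]] [-0.70327996  0.49165148  1.15656874 -0.00259472  1.49380734  0.01780624] 2.65
```

View pics/w2.png

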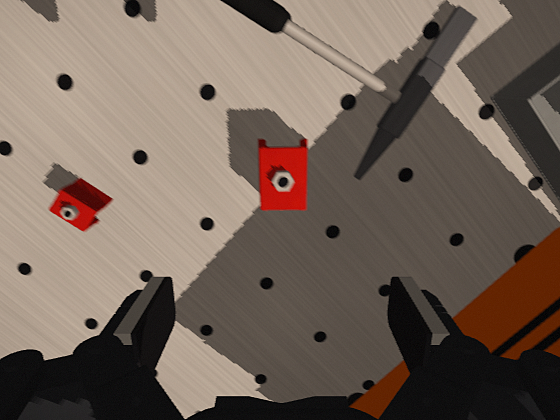

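The saddle lies square to the jaws, with its roof spanning u 259–308, v 148–210. I'll refine its position.

```bash
python3 - <<'E'
from h import *
f=load('w2');hsv=cv2.cvtColor(f['pixels'],cv2.COLOR_RGB2HSV)
m=((hsv[...,0]<8)|(hsv[...,0]>172))&(hsv[...,1]>150)&(hsv[...,2]>150)
s=np.zeros(m.shape,np.uint8);s[146:225,240:330]=m[146:225,240:330]
k=max(cv2.findContours(s,0,2)[0],key=cv2.contourArea);r=cv2.minAreaRect(k);print(r);B=cv2.boxPoints(r)
P=np.array([onz(f,u,v,.055) for u,v in B]);print(P.round(4),P.mean(0))
for i in range(4):
    e=P[(i+1)%4]-P[i];print(np.linalg.norm(e),np.degrees(np.arctan2(e[1],e[0])))
n=onz(f,283,181,.063);print('nut',n)
cv2.imwrite('pics/e2.png',cv2.resize(f['pixels'][130:225,240:330,::-1],None,fx=6,fy=6,interpolation=cv2.INTER_CUBIC))
E
```

```text
((283.0, 178.5), (46.0, 63.0), 0.0)
[[ 0.5718 -0.3683  0.055 ]
 [ 0.6119 -0.324   0.055 ]
 [ 0.6429 -0.3511  0.055 ]
 [ 0.6046 -0.3969  0.055 ]] [ 0.60777672 -0.36007642  0.055     ]
0.05968713149072742 47.846697807839476
0.041188447352822004 -41.130547501216704
0.059687516546592344 -129.92645042398775
0.043508100462767436 138.8737796916445
nut [ 0.60809764 -0.35965306  0.063     ]
```

View pics/e2.png

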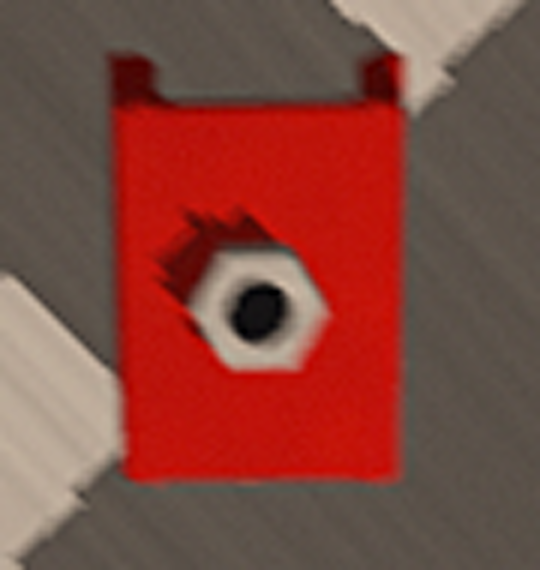

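```bash
python3 - <<'E'
from h import *
f=shot('wrist','w3');hsv=cv2.cvtColor(f['pixels'],cv2.COLOR_RGB2HSV)
m=((hsv[...,0]<8)|(hsv[...,0]>172))&(hsv[...,1]>150)&(hsv[...,2]>150)
s=np.zeros(m.shape,np.uint8);s[140:235,235:335]=m[140:235,235:335]
k=max(cv2.findContours(s,0,2)[0],key=cv2.contourArea);r=cv2.minAreaRect(k);print(r, cv2.boundingRect(k))
o=manip.observe();print(o['eef_pos'],np.degrees(np.arctan2(o['ee_rot'][1,1],o['ee_rot'][0,1])))
cv2.imwrite('pics/e3.png',cv2.resize(f['pixels'][130:225,240:330,::-1],None,fx=6,fy=6,interpolation=cv2.INTER_CUBIC))
f2=load('w2');print(f2['eye'],f['eye'])
E
```

```text
((279.0, 172.0), (64.0, 48.0), 90.0) (255, 140, 49, 65)
[ 0.6078499  -0.35596852  0.24523725] -41.27538306420101
[ 0.66262678 -0.29475282  0.38830286] [ 0.66189139 -0.29989596  0.3858988 ]
```

View pics/e3.png

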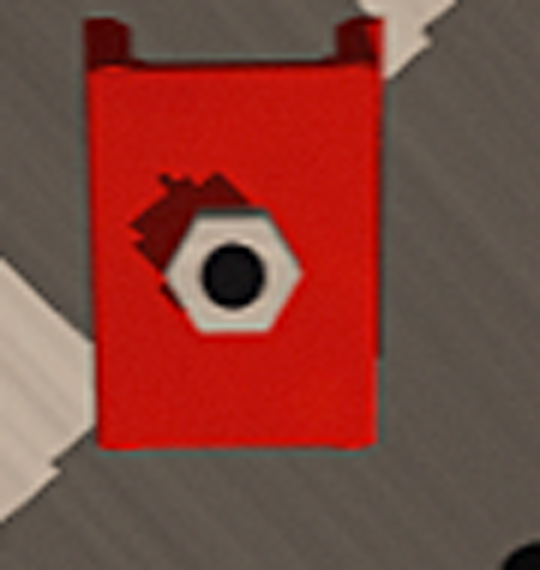

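```bash
python3 - <<'E'
from h import *
f=load('w3')
C=[(88,66),(380,62),(375,446),(98,447)]
P=np.array([onz(f,240+a/6-.42,130+b/6-.42,.055) for a,b in C]);print(P.round(4),P.mean(0))
for i in range(4):
    e=P[(i+1)%4]-P[i];print(np.linalg.norm(e).round(4),np.degrees(np.arctan2(e[1],e[0])))
print('nut',onz(f,240+234/6-.42,130+275/6-.42,.063))
o=manip.observe();print(o['eef_pos'],o['ee_rot'][:,1])
E
```

```text
[[ 0.6108 -0.3219  0.055 ]
 [ 0.6435 -0.3499  0.055 ]
 [ 0.6045 -0.3949  0.055 ]
 [ 0.5719 -0.3665  0.055 ]] [ 0.60768854 -0.35829061  0.055     ]
0.043 -40.53382380676462
0.0596 -131.00016998805063
0.0432 138.90546086496613
0.0592 48.88306598966628
nut [ 0.60740847 -0.35839964  0.063     ]
[ 0.6078499  -0.35596852  0.24523725] [ 0.75154572 -0.65967715 -0.00225796]
```

Request:
step_arm(
  targets=[
    [[0,0,-0.003,-0.08,0],[0,0,-0.003,-0.16,0],[0,0,-0.003,-0.24,0],[0,0,-0.003,-0.32,0],[0,0,-0.003,-0.383,0]],
  ],
)

```text
time_s: 3.2
eef_pos: [0.6083, -0.3515, 0.0151]
ee_rot: [[0.656, 0.755, -0.002], [0.755, -0.656, 0.002], [0.0, -0.003, -1.0]]
ft_force: [-1.0, 0.8, 0.0]
finger_gap: 0.0858
```

Request:
step_arm(
  targets=[
    [[0,0,0,0,0],[0,0,0,0,0]],
  ],
)

```text
time_s: 3.4
eef_pos: [0.6094, -0.3537, 0.0187]
ee_rot: [[0.656, 0.755, -0.0], [0.755, -0.656, 0.0], [0.0, -0.0, -1.0]]
ft_force: [1.1, -0.7, 0.8]
finger_gap: 0.0853
```

Request:
step_arm(
  targets=[
    [[0,-0.003,-0.006,-0.004,0],[0,-0.003,-0.006,-0.004,0],[0,-0.003,-0.006,-0.004,0],[0,-0.003,-0.006,-0.004,0]],
  ],
)

```text
time_s: 3.8
eef_pos: [0.6074, -0.3594, 0.0166]
ee_rot: [[0.658, 0.753, 0.001], [0.753, -0.658, -0.001], [0.0, 0.002, -1.0]]
ft_force: [0.7, -0.4, 0.1]
finger_gap: 0.0853
```

Request:
step_arm(
  targets=[
    [[1,0,0,0,0],[1,0,0,0,0],[1,0,0,0,0],[1,0,0,0,0],[1,0,0,0,0]],
  ],
  newtons=70,
)

```text
time_s: 4.3
eef_pos: [0.6069, -0.3589, 0.0154]
ee_rot: [[0.658, 0.753, -0.0], [0.753, -0.658, 0.0], [0.0, -0.0, -1.0]]
ft_force: [-0.4, -0.1, 1.2]
finger_gap: 0.0431
```

Request:
step_arm(
  targets=[
    [[1,0,0,0,0],[1,0,0,0,0],[1,0,0,0,0]],
  ],
)

```text
time_s: 4.6
eef_pos: [0.6069, -0.3589, 0.0154]
ee_rot: [[0.658, 0.753, -0.0], [0.753, -0.658, 0.0], [0.0, -0.0, -1.0]]
ft_force: [-0.5, 1.2, 2.9]
finger_gap: 0.043
```

```bash
python3 - <<'E'
from h import *
f=shot('wrist','w4'); o=manip.observe();print(o['eef_pos'],o['ee_rot'].round(4),o['finger_gap'],o['ft_force'],o['time_s'])
E
```

```text
[ 0.60691698 -0.35889097  0.01544101] [[ 0.6576  0.7534  0.    ]
 [ 0.7534 -0.6576 -0.    ]
 [ 0.      0.     -1.    ]] 0.043383758793569434 [-0.96838411  1.69148557  2.29779406] 4.65
```

View pics/w4.png

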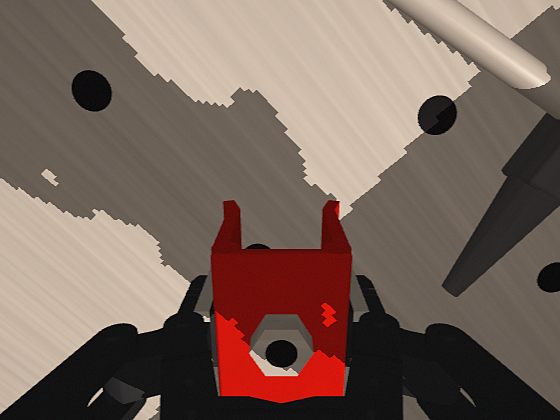

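Request:
step_arm(
  targets=[
    [[1,0,0,0.03,0],[1,0,0,0.1,0],[1,0,0,0.18,0],[1,0,0,0.26,0],[1,0,0,0.34,0]],
  ],
)

```text
time_s: 5.15
eef_pos: [0.6064, -0.3586, 0.2216]
ee_rot: [[0.658, 0.753, -0.0], [0.753, -0.658, 0.0], [0.0, -0.0, -1.0]]
ft_force: [0.5, -1.0, -3.0]
finger_gap: 0.0433
```

Request:
step_arm(
  targets=[
    [[1,-0.045,0.41,0.04,0.155],[1,-0.045,0.41,0.04,0.155],[1,-0.045,0.41,0.04,0.155],[1,-0.045,0.41,0.04,0.155],[1,-0.045,0.41,0.04,0.155]],
  ],
)

```text
time_s: 5.65
eef_pos: [0.579, -0.1108, 0.244]
ee_rot: [[0.228, 0.974, 0.0], [0.974, -0.228, 0.0], [0.0, 0.0, -1.0]]
ft_force: [1.1, -0.4, -3.0]
finger_gap: 0.0431
```

```bash
python3 - <<'E'
from h import *
f=load('w4'); n=onz(f,281,353,.063); o=np.array([.60691698,-.35889097]);print('nut rel tool x,y',(n[:2]-o)@np.array([.6576,.7534]),(n[:2]-o)@np.array([.7534,-.6576]))
a=onz(f,213,250,.055);b=onz(f,352,250,.055);e=b-a;print(np.degrees(np.arctan2(e[1],e[0])),np.linalg.norm(e),((a+b)/2-np.array([*o,.055]))[:2]@np.array([.6576,.7534]))
o=manip.observe();print(o['eef_pos'],np.degrees(np.arctan2(o['ee_rot'][1,1],o['ee_rot'][0,1])),o['finger_gap'],o['ft_force'],o['time_s'])
E
```

```text
nut rel tool x,y 0.0014436247692433074 0.0014717608041085535
-41.12774989965153 0.04158097690434474 0.03211716959521184
[ 0.57903096 -0.11078784  0.24395975] -13.174936448927 0.04306835623717335 [ 1.12919909 -0.41032395 -2.96203837] 5.65
```

Request:
step_arm(
  targets=[
    [[1,-0.048,0.419,0,0.167],[1,-0.048,0.419,0,0.167],[1,-0.048,0.419,0,0.167],[1,-0.048,0.419,0,0.167],[1,-0.048,0.419,0,0.167]],
  ],
)

```text
time_s: 6.15
eef_pos: [0.5506, 0.1374, 0.2439]
ee_rot: [[-0.291, 0.957, 0.001], [0.957, 0.291, 0.0], [-0.0, 0.001, -1.0]]
ft_force: [1.3, 0.8, -2.0]
finger_gap: 0.0431
```

Request:
step_arm(
  targets=[
    [[1,0,0,0,0],[1,0,0,0,0],[1,0,0,0,0],[1,0,0,0,0]],
  ],
)

```text
time_s: 6.55
eef_pos: [0.5517, 0.134, 0.2434]
ee_rot: [[-0.288, 0.958, 0.0], [0.958, 0.288, -0.0], [-0.0, -0.0, -1.0]]
ft_force: [-0.6, -0.2, -3.3]
finger_gap: 0.0432
```

```bash
python3 - <<'E'
from h import *
for n in ('wrist','top','scene'): shot(n,n+'5')
for i in range(3):
    o=manip.observe();print(o['eef_pos'],np.degrees(np.arctan2(o['ee_rot'][1,1],o['ee_rot'][0,1])),o['finger_gap'],o['ft_force'],o['time_s'])
E
```

```text
[0.55164882 0.13435903 0.24333684] 16.735619510913367 0.04351963606705051 [ 0.25188857  0.20136343 -3.09864403] 6.7
[0.55164882 0.13435903 0.24333684] 16.735619510913367 0.04351963606705051 [ 0.25188857  0.20136343 -3.09864403] 6.7
[0.55164882 0.13435903 0.24333684] 16.735619510913367 0.04351963606705051 [ 0.25188857  0.20136343 -3.09864403] 6.7
```

View pics/wrist5.png

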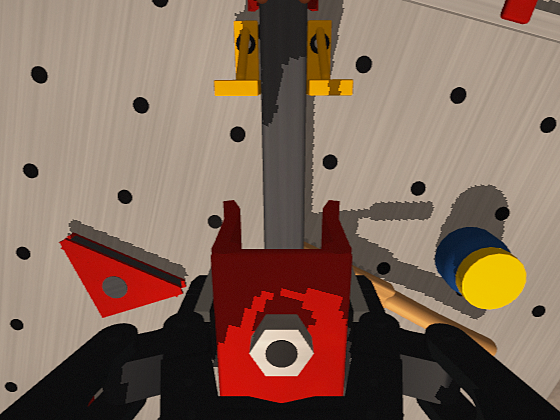

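View pics/scene5.png

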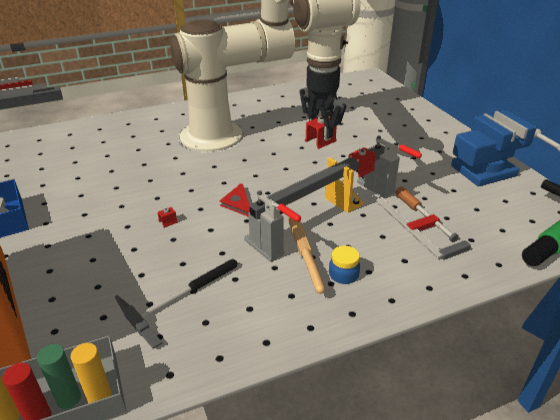

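```bash
python3 - <<'E'
from h import *
f=load('wrist5'); g=f['pixels'].mean(2)
for v in (110,150,190,230): print(v,g[v,254:320].astype(int).tolist())
cv2.imwrite('pics/e5.png',cv2.resize(f['pixels'][195:300,200:365,::-1],None,fx=4,fy=4,interpolation=cv2.INTER_CUBIC))
E
```

```text
110 [156, 158, 161, 164, 165, 165, 153, 97, 28, 31, 37, 36, 37, 38, 35, 34, 34, 38, 35, 36, 38, 36, 30, 58, 83, 82, 80, 81, 78, 77, 78, 77, 75, 75, 75, 75, 74, 77, 77, 78, 79, 75, 78, 79, 77, 73, 73, 72, 68, 59, 50, 52, 73, 81, 80, 78, 78, 77, 70, 125, 171, 163, 162, 162, 157, 156]
150 [156, 155, 153, 157, 159, 161, 159, 149, 92, 49, 73, 81, 82, 85, 84, 81, 79, 80, 79, 80, 78, 79, 79, 77, 80, 82, 83, 82, 81, 80, 80, 80, 79, 78, 76, 78, 79, 80, 78, 76, 80, 79, 79, 77, 75, 75, 73, 70, 66, 57, 45, 58, 84, 81, 78, 75, 76, 74, 129, 170, 164, 159, 158, 156, 156, 155]
190 [150, 154, 154, 149, 152, 157, 159, 158, 130, 69, 58, 73, 81, 85, 83, 83, 82, 82, 79, 80, 80, 80, 79, 78, 80, 80, 81, 82, 83, 80, 82, 83, 80, 79, 78, 79, 77, 80, 81, 76, 76, 77, 80, 78, 76, 75, 76, 69, 60, 45, 59, 82, 78, 76, 75, 74, 69, 130, 175, 165, 158, 152, 157, 160, 161, 158]
230 [160, 156, 155, 154, 154, 157, 160, 158, 161, 133, 73, 63, 77, 82, 84, 83, 83, 82, 81, 80, 81, 81, 79, 80, 76, 78, 79, 80, 82, 82, 82, 83, 80, 77, 78, 80, 80, 80, 80, 77, 78, 76, 80, 76, 77, 76, 73, 64, 54, 46, 64, 81, 79, 77, 79, 78, 77, 76, 77, 80, 81, 82, 77, 84, 79, 78]
```

View pics/e5.png

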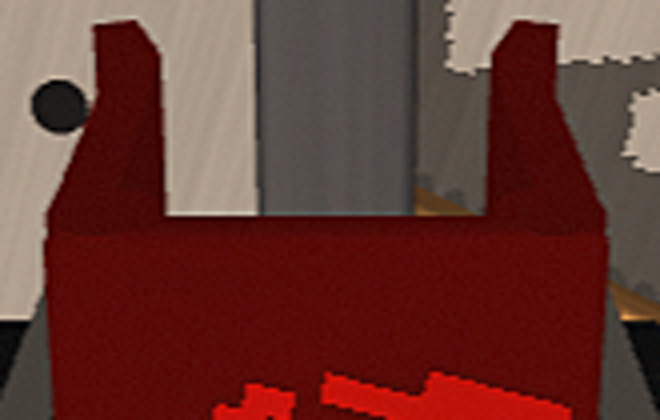

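Request:
step_arm(
  targets=[
    [[1,0.002,0.001,-0.05,0.002],[1,0.002,0.001,-0.1,0.002],[1,0.002,0.001,-0.15,0.002],[1,0.002,0.001,-0.15,0.002],[1,0.002,0.001,-0.15,0.002]],
  ],
)

```text
time_s: 7.2
eef_pos: [0.5527, 0.1357, 0.1536]
ee_rot: [[-0.295, 0.955, -0.001], [0.955, 0.295, 0.0], [0.0, -0.001, -1.0]]
ft_force: [0.3, 1.2, -3.1]
finger_gap: 0.0432
```

```bash
python3 - <<'E'
from h import *
for n in ('wrist','scene'): f=shot(n,n+'6')
f=load('wrist6')
cv2.imwrite('pics/e6.png',cv2.resize(f['pixels'][120:300,190:370,::-1],None,fx=3.3,fy=3.3,interpolation=cv2.INTER_CUBIC))
g=f['pixels'].mean(2)
for v in (120,150,180,210,230): print(v,g[v,250:325].astype(int).tolist())
o=manip.observe();print(o['eef_pos'],np.degrees(np.arctan2(o['ee_rot'][1,1],o['ee_rot'][0,1])),o['finger_gap'],o['ft_force'],o['time_s'])
E
```

```text
120 [26, 30, 36, 36, 37, 37, 43, 36, 36, 40, 42, 39, 37, 39, 37, 38, 38, 37, 39, 38, 36, 37, 36, 36, 39, 35, 39, 39, 39, 37, 35, 38, 38, 36, 37, 37, 36, 37, 37, 35, 36, 37, 36, 37, 37, 37, 38, 36, 36, 39, 38, 37, 38, 36, 40, 35, 36, 37, 36, 35, 36, 37, 35, 33, 31, 26, 55, 82, 84, 80, 76, 104, 155, 170, 169]
150 [38, 29, 34, 36, 37, 40, 40, 38, 41, 40, 36, 39, 38, 37, 37, 38, 36, 37, 37, 37, 36, 38, 37, 38, 41, 37, 39, 37, 42, 39, 37, 38, 37, 36, 38, 35, 38, 37, 36, 36, 37, 37, 36, 35, 38, 37, 38, 39, 37, 38, 35, 40, 37, 39, 37, 36, 36, 36, 36, 37, 37, 34, 34, 33, 28, 52, 84, 85, 83, 81, 75, 128, 173, 164, 165]
180 [124, 21, 32, 34, 36, 40, 38, 41, 41, 39, 39, 38, 37, 38, 36, 36, 39, 37, 38, 36, 39, 37, 35, 36, 38, 38, 38, 37, 38, 39, 39, 39, 37, 39, 38, 38, 37, 37, 38, 36, 36, 37, 40, 36, 39, 36, 38, 38, 38, 39, 38, 35, 39, 38, 37, 37, 39, 38, 34, 40, 35, 34, 33, 25, 52, 83, 84, 82, 84, 73, 129, 173, 165, 160, 164]
210 [152, 88, 19, 34, 36, 39, 37, 40, 41, 38, 37, 39, 38, 36, 36, 39, 37, 37, 39, 37, 38, 35, 36, 35, 38, 38, 39, 38, 38, 39, 37, 40, 39, 38, 38, 35, 37, 39, 36, 37, 39, 37, 36, 41, 36, 35, 40, 38, 39, 38, 37, 38, 39, 38, 37, 37, 36, 37, 37, 35, 36, 33, 28, 48, 77, 82, 80, 76, 102, 147, 166, 177, 135, 20, 25]
230 [171, 131, 35, 29, 33, 37, 38, 35, 55, 76, 73, 68, 73, 78, 78, 79, 79, 78, 79, 75, 76, 77, 75, 77, 77, 77, 79, 78, 78, 80, 80, 80, 78, 77, 80, 79, 79, 75, 76, 77, 79, 75, 82, 78, 79, 76, 78, 78, 77, 77, 79, 79, 77, 78, 73, 76, 73, 76, 69, 67, 63, 53, 47, 67, 87, 81, 78, 124, 168, 168, 174, 136, 33, 20, 25]
[0.55420755 0.13588509 0.15565967] 17.18161782448233 0.043243963021560756 [-0.69042429  0.15165402 -1.65763984] 7.3
```

View pics/e6.png

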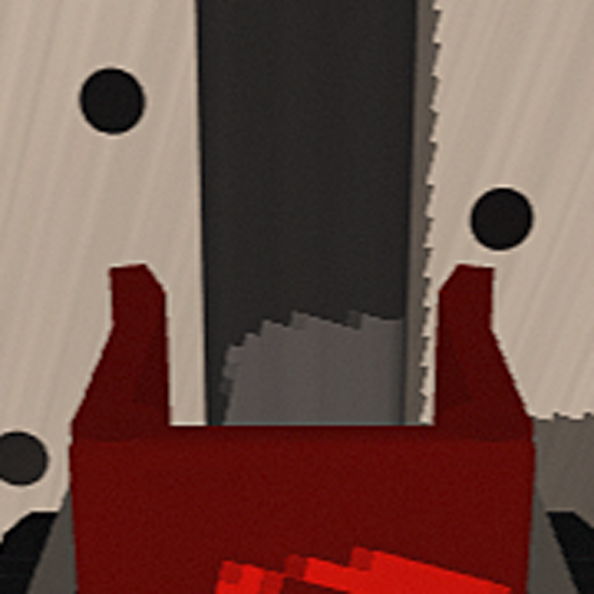

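Request:
step_arm(
  targets=[
    [[1,0,0,-0.02,0],[1,0,0,-0.04,0],[1,0,0,-0.06,0],[1,0,0,-0.07,0],[1,0,0,-0.08,0]],
  ],
)

```text
time_s: 7.8
eef_pos: [0.5522, 0.1361, 0.1042]
ee_rot: [[-0.296, 0.955, -0.001], [0.955, 0.296, -0.0], [0.0, -0.001, -1.0]]
ft_force: [0.4, 0.3, -2.9]
finger_gap: 0.0433
```

Request:
step_arm(
  targets=[
    [[1,0,0,-0.005,0],[1,0,0,-0.008,0],[1,0,0,-0.011,0],[1,0,0,-0.011,0]],
  ],
)

```text
time_s: 8.2
eef_pos: [0.5527, 0.1361, 0.0988]
ee_rot: [[-0.296, 0.955, 0.0], [0.955, 0.296, -0.0], [-0.0, 0.0, -1.0]]
ft_force: [-1.1, 0.2, -2.5]
finger_gap: 0.0433
```

Request:
step_arm(
  targets=[
    [[1,0,0,-0.002,0],[1,0,0,-0.004,0],[1,0,0,-0.005,0],[1,0,0,-0.005,0]],
  ],
)

```text
time_s: 8.6
eef_pos: [0.5526, 0.1361, 0.0957]
ee_rot: [[-0.296, 0.955, -0.0], [0.955, 0.296, -0.0], [0.0, -0.0, -1.0]]
ft_force: [0.2, 0.3, -2.3]
finger_gap: 0.0431
```

Request:
step_arm(
  targets=[
    [[1,0,0,-0.002,0],[1,0,0,-0.003,0],[1,0,0,-0.003,0],[1,0,0,-0.003,0]],
  ],
)

```text
time_s: 9.0
eef_pos: [0.5527, 0.1361, 0.0955]
ee_rot: [[-0.296, 0.955, -0.0], [0.955, 0.296, -0.0], [-0.0, -0.0, -1.0]]
ft_force: [-6.2, -1.7, 8.3]
finger_gap: 0.0432
```

Request:
step_arm(
  targets=[
    [[1,-0.001,0,0,0],[1,-0.001,0,0,0],[1,-0.001,0,0,0]],
  ],
)

```text
time_s: 9.3
eef_pos: [0.5527, 0.1361, 0.0955]
ee_rot: [[-0.296, 0.955, 0.002], [0.955, 0.296, -0.0], [-0.001, 0.001, -1.0]]
ft_force: [-3.3, -0.8, 6.0]
finger_gap: 0.0434
```

```bash
python3 - <<'E'
from h import *
for n in ('wrist','scene'): f=shot(n,n+'7')
a=cv2.resize(load('wrist7')['pixels'][100:300,180:380,::-1],None,fx=2,fy=2);b=cv2.resize(load('scene7')['pixels'][100:220,280:400,::-1],(400,400),interpolation=cv2.INTER_CUBIC)
cv2.imwrite('pics/e7.png',np.hstack([a,b]))
o=manip.observe();print(o['eef_pos'],o['finger_gap'],o['ft_force'],o['ft_torque'],o['time_s'])
E
```

```text
[0.55276194 0.13608896 0.0955545 ] 0.04312372007278187 [-3.27084773 -0.27554393  5.65971972] [-0.06367327  0.51073768 -0.0240787 ] 9.4
```

View pics/e7.png

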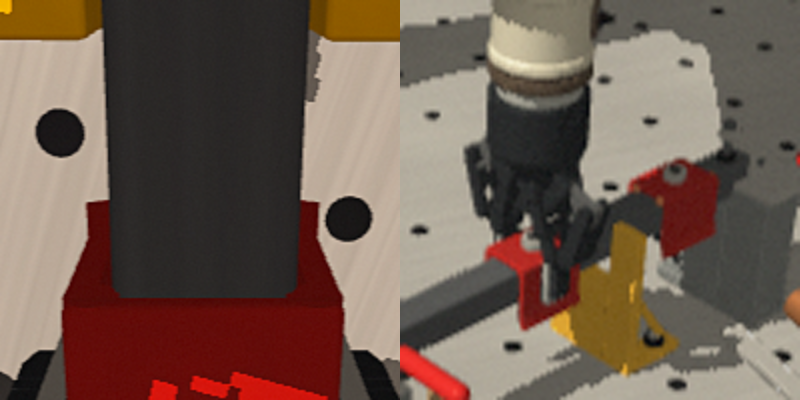

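Request:
step_arm(
  targets=[
    [[1,-0.003,0.01,0,0],[1,-0.006,0.02,0,0],[1,-0.009,0.03,0,0],[1,-0.012,0.04,0,0],[1,-0.014,0.046,0,0]],
  ],
)

```text
time_s: 9.9
eef_pos: [0.5454, 0.1637, 0.0956]
ee_rot: [[-0.296, 0.955, 0.004], [0.955, 0.296, -0.001], [-0.002, 0.004, -1.0]]
ft_force: [2.4, -5.3, 5.3]
finger_gap: 0.0434
```

Request:
step_arm(
  targets=[
    [[1,0,0,0,0],[1,0,0,0,0]],
  ],
)

```text
time_s: 10.1
eef_pos: [0.5452, 0.1641, 0.0956]
ee_rot: [[-0.296, 0.955, 0.004], [0.955, 0.296, 0.0], [-0.001, 0.004, -1.0]]
ft_force: [0.1, -1.7, 6.4]
finger_gap: 0.0432
```

```bash
python3 - <<'E'
from h import *
for n in ('wrist',): f=shot(n,n+'8')
cv2.imwrite('pics/e8.png',cv2.resize(load('wrist8')['pixels'][100:300,160:400,::-1],None,fx=3,fy=3))
o=manip.observe();print(o['eef_pos'],o['finger_gap'],o['ft_force'],o['ft_torque'],o['time_s'])
E
```

```text
[0.54515721 0.16413123 0.0955489 ] 0.04375988173601122 [ 1.87467444 -1.91099787  5.60586449] [-0.24361411 -0.00872314  0.07733126] 10.15
```

View pics/e8.png

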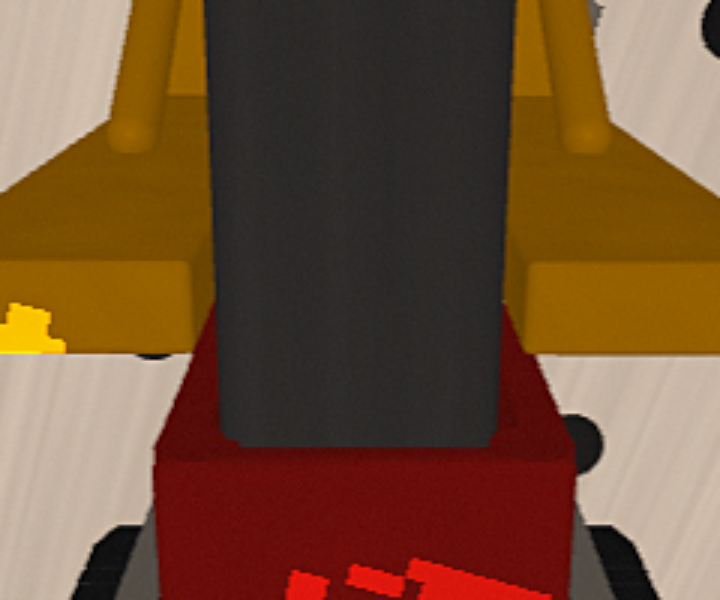

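Request:
step_arm(
  targets=[
    [[1,-0.001,0.003,0,0],[1,-0.002,0.006,0,0],[1,-0.003,0.009,0,0],[1,-0.003,0.011,0,0],[1,-0.003,0.011,0,0]],
  ],
)

```text
time_s: 10.65
eef_pos: [0.5434, 0.17, 0.0956]
ee_rot: [[-0.296, 0.955, 0.004], [0.955, 0.296, -0.001], [-0.002, 0.003, -1.0]]
ft_force: [1.8, -3.9, 5.0]
finger_gap: 0.0431
```

Request:
step_arm(
  targets=[
    [[1,0,0.001,0,0],[1,-0.001,0.002,0,0],[1,-0.001,0.003,0,0],[1,-0.001,0.003,0,0]],
  ],
)

```text
time_s: 11.05
eef_pos: [0.5429, 0.1717, 0.0956]
ee_rot: [[-0.296, 0.955, 0.004], [0.955, 0.296, -0.001], [-0.002, 0.003, -1.0]]
ft_force: [1.7, -5.3, 6.1]
finger_gap: 0.0434
```

Request:
step_arm(
  targets=[
    [[1,0,0.001,0,0],[1,-0.001,0.002,0,0],[1,-0.001,0.002,0,0],[1,-0.001,0.002,0,0]],
  ],
)

```text
time_s: 11.45
eef_pos: [0.5425, 0.173, 0.0956]
ee_rot: [[-0.296, 0.955, 0.004], [0.955, 0.296, -0.001], [-0.002, 0.004, -1.0]]
ft_force: [2.0, -4.3, 4.2]
finger_gap: 0.0434
```

Request:
step_arm(
  targets=[
    [[1,0,0.001,0,0],[1,0,0.002,0,0],[1,0,0.002,0,0],[1,0,0.002,0,0]],
  ],
)

```text
time_s: 11.85
eef_pos: [0.5423, 0.1741, 0.0955]
ee_rot: [[-0.296, 0.955, 0.004], [0.955, 0.296, -0.001], [-0.002, 0.003, -1.0]]
ft_force: [1.5, -5.1, 5.2]
finger_gap: 0.0432
```

Request:
step_arm(
  targets=[
    [[1,0,0.001,0,0],[1,-0.001,0.002,0,0],[1,-0.001,0.003,0,0],[1,-0.001,0.003,0,0]],
  ],
)

```text
time_s: 12.25
eef_pos: [0.5422, 0.1743, 0.0956]
ee_rot: [[-0.296, 0.955, 0.005], [0.955, 0.296, -0.004], [-0.005, 0.003, -1.0]]
ft_force: [2.8, -12.6, 5.7]
finger_gap: 0.0435
```

```bash
python3 - <<'E'
from h import *
for n in ('wrist',): f=shot(n,n+'9')
cv2.imwrite('pics/e9.png',cv2.resize(load('wrist9')['pixels'][100:300,160:400,::-1],None,fx=3,fy=3))
o=manip.observe();print(o['eef_pos'],o['finger_gap'],o['ft_force'],o['ft_torque'],o['time_s'])
E
```

```text
[0.54223754 0.17426705 0.09561425] 0.043664205091898535 [  2.41522907 -11.30361987   5.66040746] [-1.47690452 -0.28132684 -0.05640943] 12.3
```

View pics/e9.png

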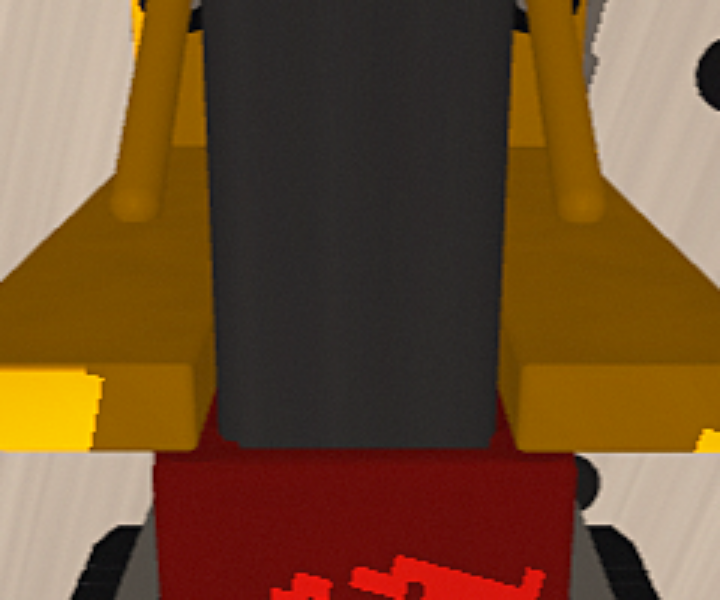

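Request:
step_arm(
  targets=[
    [[1,0,0,0.001,0],[1,0,0,0.001,0],[1,0,0,0.001,0]],
  ],
)

```text
time_s: 12.6
eef_pos: [0.5422, 0.1743, 0.0956]
ee_rot: [[-0.295, 0.955, 0.005], [0.955, 0.295, -0.004], [-0.005, 0.003, -1.0]]
ft_force: [4.2, -11.1, 2.4]
finger_gap: 0.0433
```

```bash
cat > s.py <<'E'
from h import *
d=np.array([-.293,.956,0]);n=np.array([.956,.293,0])
F=[]
for i in range(6):
    manip.grab_frame('scene'); o=manip.observe(); F.append(o['ft_force'])
F=np.array(F);m=F.mean(0);print(o['time_s'],o['eef_pos'],'along',-(m@d),'lat',m@n,'z',m[2],'std',F.std(0),o['finger_gap'])
E
python3 s.py
```

```text
12.9 [0.54218432 0.17428601 0.09565051] along 11.890885884689459 lat 0.9986576746555644 z 2.0050387341086466 std [0.48223202 0.44027763 0.32147522] 0.04322053138700631
```

Request:
step_arm(
  targets=[
    [[1,0,-0.0004,0,0],[1,0,-0.0004,0,0],[1,0,-0.0004,0,0]],
  ],
)

```text
time_s: 13.2
eef_pos: [0.5422, 0.1743, 0.0956]
ee_rot: [[-0.295, 0.955, 0.005], [0.955, 0.295, -0.003], [-0.004, 0.004, -1.0]]
ft_force: [4.1, -10.0, 2.7]
finger_gap: 0.0433
```

```bash
python3 s.py; python3 - <<'E'
from h import *
for n in ('wrist','scene','top'): f=shot(n,n+'10')
a=cv2.resize(load('wrist10')['pixels'][100:300,180:380,::-1],None,fx=2,fy=2);b=cv2.resize(load('scene10')['pixels'][100:220,280:400,::-1],(400,400),interpolation=cv2.INTER_CUBIC)
cv2.imwrite('pics/e10.png',np.hstack([a,b]))
E
```

```text
13.5 [0.54219535 0.1742939  0.09563427] along 10.672116413126599 lat 1.2188907352541503 z 1.8963184559898691 std [0.38859161 0.58620985 0.44961112] 0.0430435737841975
```

View pics/e10.png

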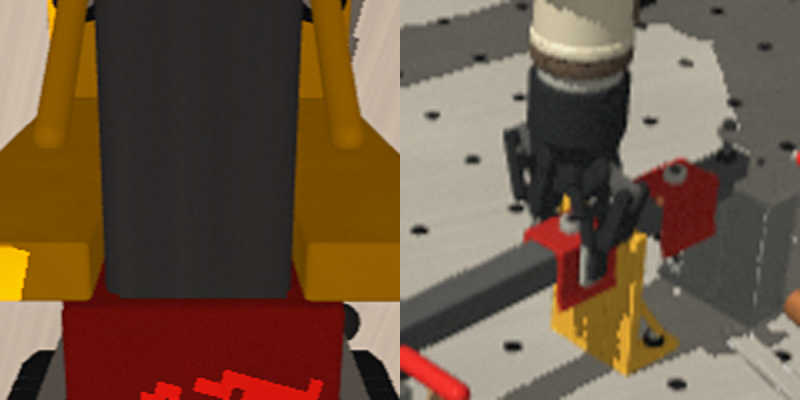

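View pics/top10.png

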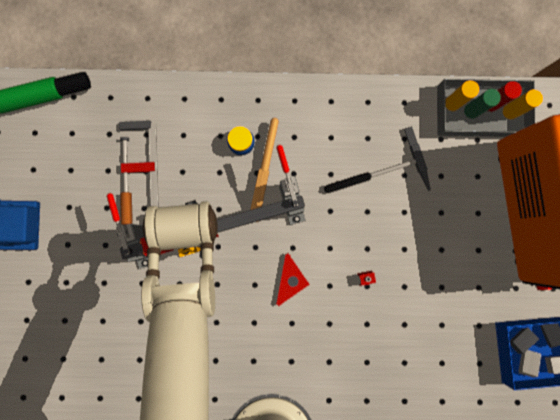

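The saddle is seated and flush against the stop. The push is steady at about 10.7 N, and the other items haven't moved. Handing in.

```bash
python3 -c "
from plant import manip
print(manip.sign_off())"
```

```text
the job is handed in; nothing more can be done
None
```

The large saddle is seated astride the bar, on the side of the stop away from the tacked bracket. Its end is flush against the stop. I gripped it across the legs at 70 N and signed off at about 13.7 s with the arm still holding and pressing.

Last checks before hand-in:
- **Push:** the wrist showed about 10.7 N along the bar, averaged over 0.3 s with about 0.5 N of noise. It also showed about 2 N upward, so the saddle is lightly pressed down onto the bar.
- **Uncertainty in the push:** I could not measure friction on the bar separately. I estimate it at 1–2 N, so the force on the stop itself could be slightly under the wrist reading.
- **Seating:** the tool stood at 95.6 mm, against 95.4 mm expected for a fully seated saddle.
- **Flush:** in the wrist picture, the saddle's end lines up with both prongs of the stop.
- **Other things:** in the final top view, the small bracket, hammer, brush, tub, magnet and F-clamp were where they started.

**Disagreements:** the cameras differed by about 1–2 mm on the positions of the bar and saddle, and by up to about 3 mm on the stop. I settled the fit by centring the saddle on the bar in the wrist view and by feeling for contact.

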